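# Set the ray-optics table to the marked angle

## Robot

A 6-joint arm with a two-finger parallel gripper is mounted at the origin on a cart in front of the work surface, level with it; the furniture and walls round the work are solid. World frame = base frame: x ahead of the robot, y to its left, z up, the work surface at z = 0. Lengths are in m, angles in rad, forces in N, time in s.
With the tool pointing down it reaches from about 0.375 to 0.975 m from the base axis. Payload 3.8 kg.
Tool frame: the origin (TCP) lies midway between the tips of the shut fingers; the grasp point (between the pads) lies 19 mm behind it; z points along the fingers, y is the line along which they close (so a half turn about z gives the same grasp; the last joint's range is limited). The gripper opens to 85 mm and grips with 20 to 120 N. Pads are 22 mm wide; open, the fingers measure 114 mm over their backs; the gripper's body (76 mm by 85 mm) begins 54 mm behind the grasp point. The pads swing forward as they close: fully open they stand 13 mm farther back than shut.
Start: joints at [-1.381, 0.264, 1.604, -0, 1.274, -0.037], TCP at [0.152, -0.658, 0.209] pointing down, gripper open.
Joint ranges: [-2.63, 2.63], [-0.94, 2.18], [0.31, 2.57], [-1.31, 4.45], [0, 2.66], [-2.55, 2.55]. Speed limits (rad/s): [2.57, 2.57, 3.14, 3.14, 3.14, 3.14].

## Interface

Orientations are given as a rotation vector (axis times angle).
In Python, from workcell import read_state, vision, ticket gives the robot as it stands. The module is installed in compiled form; this text tells all that it offers.
- The arm moves only by the tool jog_arm, never from a script. Its arguments are lists of equal length, an entry for each row: "turn": the turn, a rotation vector about the tool's x, y, z in rad, a list of three; "delta_pos": the shift along the tool's x, y, z in m, a list of three; "gripper": the finger opening in m, from 0 to 0.0854. In form: {"turn": [[rx, ry, rz], ...], "delta_pos": [[dx, dy, dz], ...], "gripper": [gripper, ...]}. A call has 1 to 20 rows; each row shifts and turns the commanded pose from where the row before left it, along the tool's axes as they then stand; what a row does not reach is not made up. A row lasts 1/12 s, in which the tool goes at most 41.7 mm and 7.16 degrees, less where a joint would pass 70% of its speed; a pose out of reach is approached as far as the arm can. A call with a gripper value outside its range is refused whole. The fingers move at their own pace and stop on an object; "grip_force" is the grip in N (left out, the last holds). Time passes only in rows, so rows that do not move let the fingers close. It gives the time, the measured TCP pose, the force, the opening and the grip force at its end, in the units of the state.
- read_state(): the state, without advancing time (a new reading comes with each control period).
- vision.read_camera(name): name is "scene" or "side" or "wrist"; returns the picture (400x640x3 uint8, red, green, blue); there is no depth.
- vision.calibration(name): a dict with "vfov" (degrees; the focal length in pixels is half the picture's height over the tangent of half this angle, whatever the lens; pixels are square), "cx", "cy" (the principal point, pixels), "R" (3x3) and "t" (3): a world point X has camera coordinates R X + t; the wrist camera has in their place "mount" (4x4, takes a point from camera to tool coordinates, whose origin is the TCP and whose axes are the flange's). Camera axes: x right, y down, z forward; pixel columns grow to the right and rows downward; lengths in m; the calibration is good to about 2 mm. A picture is of the moment at which its call begins: read the wrist's pose just before it. calibration takes no time and is no camera call.
- ticket.finish_job(): hands the job in; it is judged then, once.
The state is a dict: "time": time; "q": joint angles; "joint_vel": joint speeds; "joint_torque": joint torques, N m; "tool_pos": TCP position; "tcp_rot": TCP orientation; "wrist_force": force on the tool from outside, world axes, zero at the start; "torque": the same for the moment, N m; "width": opening from 0.0 (shut) to 1.0 (fully open); "grip_force": force on a finger pad.
Only numpy, scipy, OpenCV 4.12 (cv2) and the standard library are available. Lean on these libraries where they do the work, as an engineer would, in place of code of your own. Each camera call takes 0.05 s, during which the arm holds its last target. There are 200 camera calls.

## Task

Set the ray-optics table to the marked angle: with closed fingertips, gently push the black finger post on the white dial round until the dial's blue index line points straight at the tip of the red pointer on the scale, then leave the dial at rest and move clear. Only push: do not pinch or squeeze the post, do not lift or shift the table, leave the red pointer where it is, and do not disturb the things standing around.

Things in the scene. Friction and masses are not known exactly. Their poses are not given: they have to be found in the camera images.
- ray_table: ray-optics table, loose on the bench (1.8 kg, rubber feet): grey round base 224 mm across with a white scale ring (17 mm high, black lines every 10 degrees); on its +x side a rail with a black lamp housing (66 x 52 mm, centre 176 mm from the axis, top 58 mm above the bench). Origin: on the dial's axis at bench height, z up; starts turned up to 0.5 rad
- dial_axis (a point): point on the dial's vertical axis at the height of the dial's flat top (22 mm above the bench)
- dial (a joint): angle of the white dial (164 mm across, top 22 mm above the bench), rad, counter-clockwise from above positive, limits -3.1 and 3.1; friction 0.08 N m, stays where it is left. At 0 the index line points along the table's -x and the finger post lies on its +x side. A clear half-round block (radius 31 mm, 18 mm high) is fixed at the dial's centre
- index_tip (a point): outer end of the blue index line (4 mm wide, with a small blue diamond), on the dial's edge, 82 mm from the axis, at the height of the dial's top
- post_foot (a point): foot of the black finger post, on the dial's top, 62 mm from the axis, in line with the index line but on the other side of the axis; the post is 14 mm in diameter (an 18 mm collar on the lowest 5 mm) and stands 28 mm above the dial. It is fixed to the dial and turns with it
- pointer (a joint): angle of the red pointer on the scale ring, rad, counter-clockwise positive, 0 along the table's -x; held stiffly. When joint dial equals joint pointer, index line and pointer are lined up. The dial always starts 0.5 rad or more clockwise (from above) of it
- pointer_tip (a point): where the red pointer points: 82 mm from the axis on the dial's edge, at the height of the dial's top; the index tip must come here. The pointer itself is a red clip 12 mm wide with a tapered nose and a small brass screw, standing outside this point, its top 29 mm above the bench
- beaker: clear 250 ml beaker, 74 x 79 x 96 mm, a bystander; origin at the centre of its underside
- brass_mass: small round brass mass with a knob on top, 40 x 38 x 34 mm, a bystander; origin at the centre of its underside
- magnet: red and blue bar magnet, 12 x 75 x 10 mm, a bystander; origin at the centre of its underside
- flask: clear conical flask, 82 x 82 x 125 mm, a bystander; origin at the centre of its underside
- tape: roll of masking tape, 96 x 95 x 25 mm, a bystander; origin at the centre of its underside
- stop_clock: yellow stop clock, 68 x 62 x 18 mm, a bystander; origin at the centre of its underside

How it is judged:
By the outcome, as a careful person would: the job done as asked, in the order asked, and still so for the second after the job is handed in, with the robot touching nothing.
It also fails if it takes over 48 s, if anything falls off the work surface, if the arm or the gripper's body presses on something with over 40 N, if the wrist force passes 120 N, or if a joint passes its speed limit or range.

## Working session

There is one attempt and no reset: what is moved stays moved. The work goes in short steps, Python scripts to look and compute and a tool call to move; the robot and the scene stay as the last step left them, time stands still between calls to the robot, and variables do not carry over. Pictures are saved under pics/ and viewed, at most 10 in all, crops included, and the job is handed in when it is done.

Besides the shell and the picture viewer there is one more tool, called after ">>>" as a command line: name --argument value ..., lists and objects as JSON in quotes. jog_arm: Moves the arm, as the interface text tells. Its arguments: {"type":"object","properties":{"turn":{"type":"array","items":{"type":"array","items":{"type":"number"}}},"delta_pos":{"type":"array","items":{"type":"array","items":{"type":"number"}}},"gripper":{"type":"array","items":{"type":"number"}},"grip_force":{"type":"number"}},"required":["turn","delta_pos","gripper"]}

```bash
mkdir -p pics
python3 - <<'E'
from workcell import read_state, vision
import cv2, pickle
s=read_state(); print(s)
d={}
for n in ("scene","side","wrist"):
    im=vision.read_camera(n); cv2.imwrite(f"pics/{n}0.png",im[:,:,::-1]); d[n]=vision.calibration(n); print(n,d[n])
pickle.dump((d,s),open("cal.pkl","wb"))
E
```

```text
{'time': 0.0, 'q': array([-1.38088365e+00,  2.64761322e-01,  1.60541755e+00,  2.79243264e-05,
        1.27372092e+00, -3.69143614e-02]), 'joint_vel': array([ 7.87776580e-04,  4.42864930e-04, -2.81322435e-04, -6.52938873e-05,
       -1.07082965e-03, -7.14600804e-04]), 'joint_torque': array([ 5.07731438e-04, -5.15104759e+01, -3.67309856e+01,  4.70132920e-05,
        1.29487971e-02,  2.12520263e-05]), 'tool_pos': array([ 0.15164365, -0.65691188,  0.20743309]), 'tcp_rot': array([-3.11912354e+00, -3.55262382e-01,  2.34989147e-04]), 'wrist_force': array([0.19733558, 0.30583505, 0.23798577]), 'torque': array([ 3.59160899e-05, -8.54483532e-03,  3.76841508e-02]), 'grip_force': 0.0, 'width': 1.000984341418225}
scene {'vfov': 55.87631253183334, 'cx': 318.55350900262863, 'cy': 198.66200508576028, 'R': array([[-0.64236195, -0.76617108,  0.01878846],
       [-0.59101666,  0.47960631, -0.64859625],
       [ 0.48792462, -0.42773785, -0.76090072]]), 't': array([0.20200978, 0.38309817, 0.8895737 ])}
side {'vfov': 49.2301706091648, 'cx': 321.38832504706807, 'cy': 202.6644604178256, 'R': array([[ 0.99006618, -0.13912779,  0.02030807],
       [-0.04731298, -0.46567955, -0.88368775],
       [ 0.13240258,  0.87394852, -0.46763612]]), 't': array([-0.47786089,  0.02201637,  1.43500726])}
wrist {'vfov': 60.941758876607835, 'cx': 326.1826602769627, 'cy': 206.55316197170433, 'mount': array([[ 1.79479112e-04, -9.58390727e-01, -2.85459598e-01,
         7.40803744e-02],
       [ 9.99999888e-01,  2.97219301e-04, -3.69135006e-04,
        -2.56943018e-04],
       [ 4.38619669e-04, -2.85459499e-01,  9.58390673e-01,
        -1.65650395e-01],
       [ 0.00000000e+00,  0.00000000e+00,  0.00000000e+00,
         1.00000000e+00]])}
```

View pics/scene0.png

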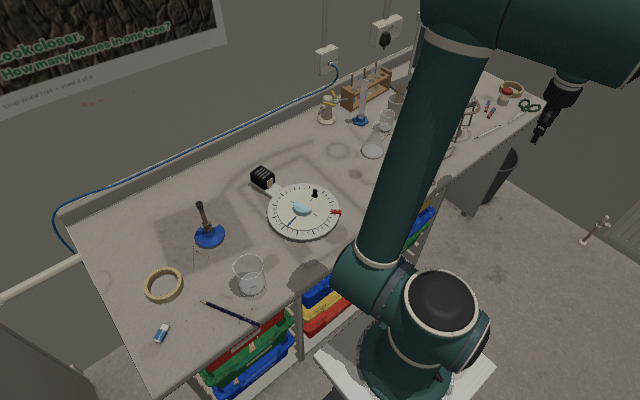

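View pics/side0.png

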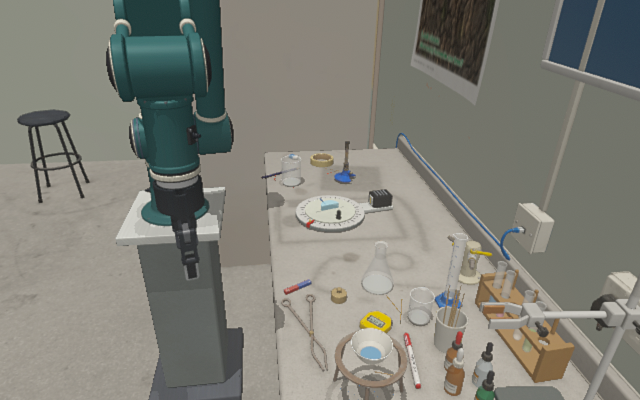

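The scene picture shows the dial centred near (303,210), the index line pointing to about (290,227), the post foot at about (315,197), the red pointer at (336,212) and the lamp at (262,178). The side picture agrees: red clip at (310,224), post at (338,215).

```bash
cat > h.py <<'E'
import numpy as np, pickle, cv2
from scipy.spatial.transform import Rotation as Ro
cal,s0=pickle.load(open("cal.pkl","rb"))
def cam(n,s=None):
    c=cal[n]; f=200/np.tan(np.radians(c["vfov"]/2))
    if n!="wrist": R,t=np.array(c["R"]),np.array(c["t"])
    else:
        T=np.eye(4); T[:3,:3]=Ro.from_rotvec(s["tcp_rot"]).as_matrix(); T[:3,3]=s["tool_pos"]
        M=np.linalg.inv(T@np.array(c["mount"])); R,t=M[:3,:3],M[:3,3]
    return f,c["cx"],c["cy"],R,t
def back(n,uv,z,s=None):
    f,cx,cy,R,t=cam(n,s); d=R.T@np.array([(uv[0]-cx)/f,(uv[1]-cy)/f,1]); o=-R.T@t
    return o+d*(z-o[2])/d[2]
def proj(n,X,s=None):
    f,cx,cy,R,t=cam(n,s); p=np.asarray(X)@R.T+t; return np.c_[p[:,0]/p[:,2]*f+cx,p[:,1]/p[:,2]*f+cy]
E
python3 - <<'E'
from h import *
for n,l in (("scene",dict(c=(303,210,.02),tip=(290,227,.022),post=(315,197,.022),ptr=(336,212,.025),lamp=(262,172,.058),flask=(372,155,0),beaker=(250,290,0),burner=(209,240,0))),("side",dict(c=(331,211,.02),post=(338,219,.022),ptr=(310,224,.025),lamp=(380,192,.058),flask=(377,287,0),beaker=(290,182,0)))):
    for k,(u,v,z) in l.items(): print(n,k,back(n,(u,v),z).round(3))
im=cv2.imread("pics/scene0.png")[150:260,220:380]
cv2.imwrite("pics/c0.png",cv2.resize(im,None,fx=5,fy=5,interpolation=cv2.INTER_CUBIC))
print(Ro.from_rotvec(s0["tcp_rot"]).as_matrix().round(3))
E
```

```text
scene c [ 0.495 -0.089  0.02 ]
scene tip [ 0.468 -0.019  0.022]
scene post [ 0.511 -0.15   0.022]
scene ptr [ 0.423 -0.159  0.025]
scene lamp [ 0.675 -0.066  0.058]
scene flask [ 0.55  -0.447  0.   ]
scene beaker [0.384 0.179 0.   ]
scene burner [0.593 0.184 0.   ]
side c [ 0.5   -0.099  0.02 ]
side post [ 0.512 -0.156  0.022]
side ptr [ 0.422 -0.182  0.025]
side lamp [ 0.67  -0.055  0.058]
side flask [ 0.559 -0.466  0.   ]
side beaker [0.388 0.174 0.   ]
[[ 0.974  0.225 -0.   ]
 [ 0.225 -0.974  0.002]
 [ 0.    -0.002 -1.   ]]
```

View pics/c0.png

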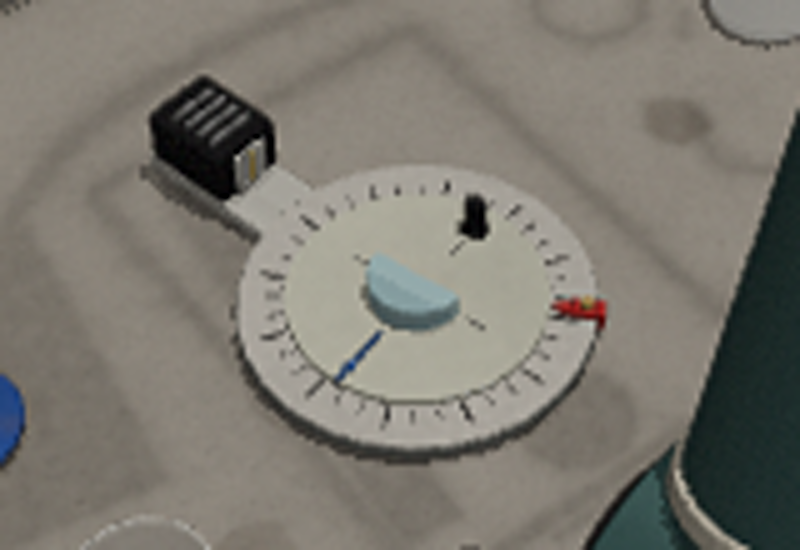

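The crop shows the index tip at crop (338,382), pixel (287.6,226.4), and the pointer nose at crop (553,305), pixel (330.6,211). The post foot is at crop (475,235). So the dial needs about 1.9 rad counter-clockwise, and the post sweeps from about -72° through +x to about +39°. I'll move over with the gripper closed for a wrist view.

>>> jog_arm --turn '[[0,0,0],[0,0,0],[0,0,0],[0,0,0],[0,0,0],[0,0,0],[0,0,0],[0,0,0],[0,0,0],[0,0,0],[0,0,0],[0,0,0],[0,0,0],[0,0,0],[0,0,0],[0,0,0],[0,0,0],[0,0,-0.087],[0,0,0],[0,0,0]]' --delta_pos '[[0.0231,-0.0273,-0.0025],[0.0231,-0.0273,-0.0025],[0.0231,-0.0273,-0.0025],[0.0231,-0.0273,-0.0025],[0.0231,-0.0273,-0.0025],[0.0231,-0.0273,-0.0025],[0.0231,-0.0273,-0.0025],[0.0231,-0.0273,-0.0025],[0.0231,-0.0273,-0.0025],[0.0231,-0.0273,-0.0025],[0.0231,-0.0273,-0.0025],[0.0231,-0.0273,-0.0025],[0.0231,-0.0273,-0.0025],[0.0231,-0.0273,-0.0025],[0.0231,-0.0273,-0.0025],[0.0231,-0.0273,-0.0025],[0.0231,-0.0273,-0.0025],[0,0,0],[0,0,0],[0,0,0]]' --gripper '[0,0,0,0,0,0,0,0,0,0,0,0,0,0,0,0,0,0,0,0]' --grip_force 20

```text
time: 1.82
tool_pos: [0.4298, -0.1169, 0.251]
tcp_rot: [3.103, 0.49, -0.001]
wrist_force: [-0.3, -0.6, -0.5]
width: -0.001
grip_force: 0.0
```

Run:
```python
from workcell import read_state, vision
import cv2, pickle
s=read_state(); im=vision.read_camera("wrist"); cv2.imwrite("pics/w1.png",im[:,:,::-1]); pickle.dump(s,open("w1.pkl","wb"))
print(s["time"],s["q"],s["tool_pos"],s["tcp_rot"],s["width"])
```

```text
1.8167 [-3.21029660e-01 -2.08009884e-01  2.01082269e+00 -5.08532941e-04
  1.33934284e+00  9.36591720e-01] [ 0.42984018 -0.11688834  0.25100859] [ 3.10294856e+00  4.90079159e-01 -1.14268755e-03] -0.0014934276144961671
```

View pics/w1.png

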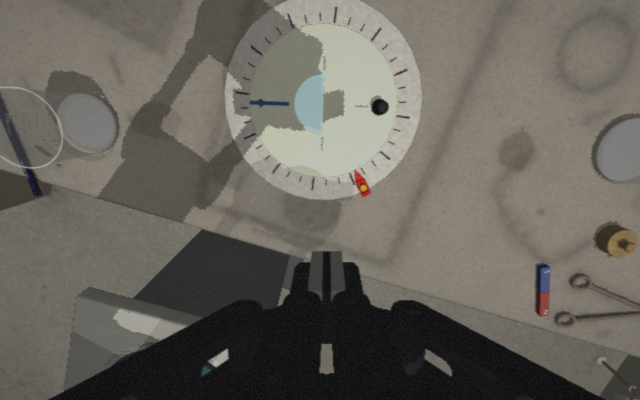

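The wrist picture shows the dial centre near (323,101), index tip (249,102), post (380,106), pointer nose (354,172) with its body at (363,186). I'll rectify to the dial plane and fit.

```bash
cat >> h.py <<'E'
def rect(im,n,s,c,z=.022,half=.12,k=2500,ang=0):
    N=int(2*half*k); g=(np.arange(N)-N/2)/k
    X,Y=np.meshgrid(c[0]+g,c[1]-g)   # image right=+x, up=+y
    p=proj(n,np.c_[X.ravel(),Y.ravel(),np.full(X.size,z)],s).astype(np.float32)
    return cv2.remap(im,p[:,0].reshape(N,N),p[:,1].reshape(N,N),cv2.INTER_CUBIC)
def pts(mask,c,half=.12,k=2500):
    v,u=np.nonzero(mask); N=int(2*half*k); return np.c_[c[0]+(u-N/2)/k,c[1]-(v-N/2)/k]
def measure(im,n,s,c0,it=3):
    """centre of dial, index angle, pointer angle, post angle (world) from rectified picture"""
    c=np.array(c0[:2])
    r=rect(im,n,s,c).astype(int); B,G,R=r[:,:,0],r[:,:,1],r[:,:,2]
    blue=pts((B-R>50)&(B>G+20),c); red=pts((R-G>70)&(R-B>70),c)
    return c,blue,red,r.astype(np.uint8)
E
python3 - <<'E'
from h import *
s=pickle.load(open("w1.pkl","rb")); im=cv2.imread("pics/w1.png")
print([back("wrist",p,.022,s).round(4) for p in ((323,101),(249,102),(380,106),(354,172))])
c=back("wrist",(323,101),.022,s)
c,blue,red,r=measure(im,"wrist",s,c)
print(len(blue),len(red))
# line through blue pts
d=blue-blue.mean(0); print("blue mean",blue.mean(0).round(4)); u,sv,vt=np.linalg.svd(d,full_matrices=False); ax=vt[0]*np.sign(vt[0]@(blue.mean(0)-c)); pr=d@ax
print("ext",blue.mean(0)+ax*pr.min(),blue.mean(0)+ax*pr.max(),np.degrees(np.arctan2(ax[1],ax[0])), "resid of c", np.cross(ax,blue.mean(0)-c))
print("red mean",red.mean(0),"rmin",np.linalg.norm(red-c,axis=1).min())
cv2.imwrite("pics/r1.png",r)
E
```

```text
[array([ 0.5033, -0.0889,  0.022 ]), array([ 0.477 , -0.0112,  0.022 ]), array([ 0.5178, -0.1509,  0.022 ]), array([ 0.4386, -0.148 ,  0.022 ])]
438 1462
blue mean [ 0.4827 -0.0313]
ext [ 0.48854484 -0.05184558] [ 0.47741547 -0.01279744] 105.90843617870107 resid of c 0.0040077832384418435
red mean [ 0.42764602 -0.16110427] rmin 0.086855281934952<stdin>:9: DeprecationWarning: Arrays of 2-dimensional vectors are deprecated. Use arrays of 3-dimensional vectors instead. (deprecated in NumPy 2.0)
```

View pics/r1.png

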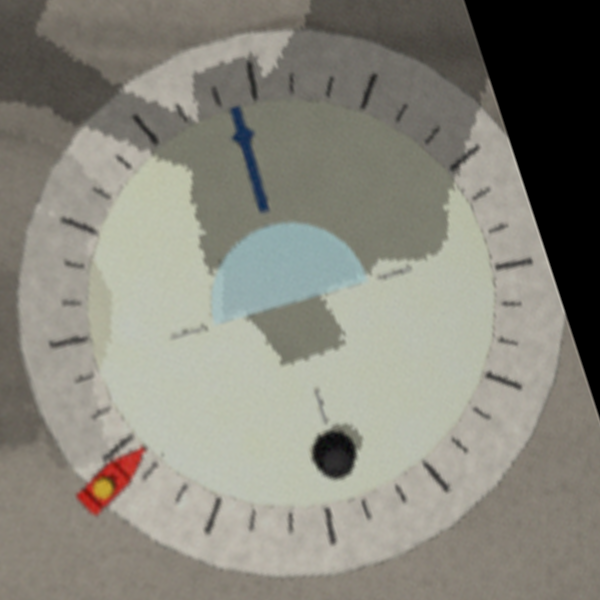

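The rectified view shows the dial circle centred at px (293.5,302), so the axis is at about (0.5007, -0.0897). The index tip at (236,107) gives 106.4° and the pointer nose at (147,449) gives 225.1°. That means about 118.7° counter-clockwise. The post is at -73.6°. I'll descend behind it, lagging 15°, with the tool's x along the push.

>>> jog_arm --turn '[[0,0,0],[0,0,0],[0,0,0],[0,0,0.0963],[0,0,0.0963],[0,0,0.0963],[0,0,0],[0,0,0],[0,0,0],[0,0,0],[0,0,0],[0,0,0],[0,0,0],[0,0,0]]' --delta_pos '[[0.0136,0.0168,0.02],[0.0136,0.0168,0.02],[0.0136,0.0168,0.02],[0,0,0.02],[0,0,0.02],[0,0,0.02],[0,0,0.0165],[0,0,0.0165],[0,0,0.0165],[0,0,0.0165],[0,0,0.0165],[0,0,0.0165],[0,0,0],[0,0,0]]' --gripper '[0,0,0,0,0,0,0,0,0,0,0,0,0,0]'

```text
time: 3.03
tool_pos: [0.4827, -0.1533, 0.0313]
tcp_rot: [-3.14, -0.034, 0.005]
wrist_force: [0.7, -0.7, 0.3]
width: -0.001
grip_force: 0.0
```

Run:
```python
from workcell import read_state, vision
import cv2, pickle
s=read_state(); im=vision.read_camera("wrist"); cv2.imwrite("pics/w2.png",im[:,:,::-1]); pickle.dump(s,open("w2.pkl","wb"))
print(s["time"],s["q"],s["tool_pos"],s["tcp_rot"],s["width"])
```

```text
3.0333 [-3.56616600e-01  1.33573440e-01  2.11870390e+00 -1.65228594e-04
  8.92429878e-01  1.19258070e+00] [ 0.48273289 -0.15331874  0.03127952] [-3.14040546 -0.03407932  0.00463685] -0.0008614389657347322
```

View pics/w2.png

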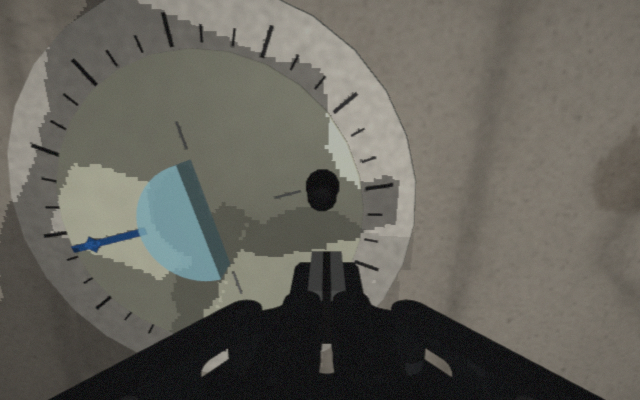

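The wrist picture shows the post at (321,185), dead ahead of the closed fingertips (tips at 326,251), with nothing touching yet. I'll start the orbit at 3° per row and check the geometry after 10 rows.

>>> jog_arm --turn '[[0,0,-0.0524],[0,0,-0.0524],[0,0,-0.0524],[0,0,-0.0524],[0,0,-0.0524],[0,0,-0.0524],[0,0,-0.0524],[0,0,-0.0524],[0,0,-0.0524],[0,0,-0.0524]]' --delta_pos '[[0.0033,0.0009,0],[0.0033,0.0009,0],[0.0033,0.0009,0],[0.0033,0.0009,0],[0.0033,0.0009,0],[0.0033,0.0009,0],[0.0033,0.0009,0],[0.0033,0.0009,0],[0.0033,0.0009,0],[0.0033,0.0009,0]]' --gripper '[0,0,0,0,0,0,0,0,0,0]'

```text
time: 3.92
tool_pos: [0.5197, -0.1537, 0.0342]
tcp_rot: [3.022, 0.853, 0.004]
wrist_force: [0.5, -0.1, -0.9]
width: -0.002
grip_force: 0.0
```

```bash
cat >> h.py <<'E'
def rel(s,C=(.5007,-.0897)):
    M=Ro.from_rotvec(s["tcp_rot"]).as_matrix(); psi=np.arctan2(M[1,0],M[0,0]); d=np.array([*(np.array(C)-s["tool_pos"][:2]),0])
    return np.degrees(psi), -(M.T@d)[:2], M[:,2]
def blueline(im,n,s,C=(.5007,-.0897)):
    c,blue,red,r=measure(im,n,s,C)
    v=blue-np.array(C); rr=np.linalg.norm(v,axis=1); v=v[(rr>.03)&(rr<.09)]
    t=np.degrees(np.arctan2(v[:,1].mean(),v[:,0].mean())); return t,len(v),rr.max(),red,r
E
python3 - <<'E'
from h import *
from workcell import read_state, vision
s=read_state(); im=vision.read_camera("wrist")[:,:,::-1].copy(); cv2.imwrite("pics/w3.png",im); sc=vision.read_camera("scene")[:,:,::-1].copy(); cv2.imwrite("pics/s3.png",sc)
print(s["time"],s["tool_pos"],s["wrist_force"],rel(s))
w2=pickle.load(open("w2.pkl","rb"))
for n,i,q in (("wrist",cv2.imread("pics/w2.png"),w2),("wrist",im,s),("scene",cv2.imread("pics/scene0.png"),s),("scene",sc,s)): print(n,blueline(i,n,q)[:3])
E
```

```text
3.9167 [ 0.51970682 -0.15368599  0.03421921] [ 0.4677181  -0.09785497 -0.86590235] (np.float64(31.521822455704864), array([-0.01725114,  0.06448138]), array([ 0.00297708, -0.00108336, -0.99999498]))
wrist (np.float64(107.42427272610026), 935, np.float64(0.08164802508328049))
wrist (np.float64(107.86964071741795), 100, np.float64(0.0818750267175529))
scene (np.float64(107.25308429101906), 515, np.float64(0.07528612089887485))
scene (np.float64(107.50991703738488), 89, np.float64(0.06781622224807277))
```

View pics/w3.png

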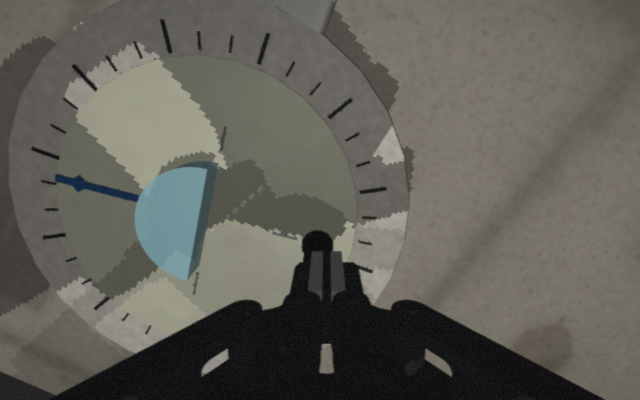

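The picture shows the post top at (317,240), right at the fingertips (325,252), and the index tip at (55,178). I'll check whether the dial is already turning.

Run:
```python
from h import *
from workcell import read_state
s=read_state(); w2=pickle.load(open("w2.pkl","rb")); w1=pickle.load(open("w1.pkl","rb"))
C=np.array([.5007,-.0897])
for q,p in ((w1,(249,102)),(w2,(75,247)),(s,(55,178))):
    X=back("wrist",p,.022,q)[:2]-C; print(X, np.degrees(np.arctan2(X[1],X[0])))
for q,p in ((w2,(321,182)),(s,(317,240))):
    X=back("wrist",p,.05,q)[:2]-C; print("post",X, np.linalg.norm(X),np.degrees(np.arctan2(X[1],X[0])))
# where does TCP project & front face
M=Ro.from_rotvec(s["tcp_rot"]).as_matrix()
for d in ((0,0,0),(.011,0,0),(.011,0,-.019),(.005,0,0)): print(d,proj("wrist",[s["tool_pos"]+M@np.array(d)],s))
```

```text
[-0.02374325  0.07854264] 106.81993773063574
[-0.02267232  0.07663909] 106.47992074615577
[-0.02439016  0.07874171] 107.2103085353648
post [ 0.023676   -0.06013173] 0.06462489973564942 -68.50867146369167
post [ 0.02785132 -0.0531615 ] 0.060015342807567595 -62.349945215369786
(0, 0, 0) [[326.78031389 251.35582129]]
(0.011, 0, 0) [[326.79472727 231.87830696]]
(0.011, 0, -0.019) [[326.84715386 246.41477255]]
(0.005, 0, 0) [[326.78680256 242.58736747]]
```

Run:
```python
from h import *
from workcell import read_state
s=read_state(); w2=pickle.load(open("w2.pkl","rb")); w1=pickle.load(open("w1.pkl","rb"))
C=np.array([.5007,-.0897])
for nm,q in (("w1",w1),("w2",w2),("w3",s)):
  for a in (-73.5,-72,-65,-60):
    P=C+.062*np.array([np.cos(np.radians(a)),np.sin(np.radians(a))])
    print(nm,a,proj("wrist",[[*P,.022],[*P,.05]],q).round(0).tolist())
a=cv2.imread("pics/w2.png")[140:280,250:400]; b=cv2.imread("pics/w3.png")[140:280,250:400]
o=np.hstack([a,b]); o=np.clip(cv2.resize(o,(800,373),interpolation=cv2.INTER_CUBIC).astype(float)*1.0,0,255)
o=(255*(o/255)**.5).astype(np.uint8); cv2.imwrite("pics/cmp.png",o)
```

```text
w1 -73.5 [[379.0, 105.0], [383.0, 105.0]]
w1 -72 [[379.0, 103.0], [383.0, 103.0]]
w1 -65 [[379.0, 96.0], [383.0, 96.0]]
w1 -60 [[378.0, 91.0], [382.0, 90.0]]
w2 -73.5 [[320.0, 182.0], [319.0, 195.0]]
w2 -72 [[319.0, 179.0], [318.0, 192.0]]
w2 -65 [[314.0, 165.0], [312.0, 176.0]]
w2 -60 [[310.0, 156.0], [306.0, 165.0]]
w3 -73.5 [[318.0, 241.0], [317.0, 263.0]]
w3 -72 [[319.0, 238.0], [318.0, 260.0]]
w3 -65 [[321.0, 226.0], [321.0, 246.0]]
w3 -60 [[322.0, 217.0], [321.0, 235.0]]
```

View pics/cmp.png

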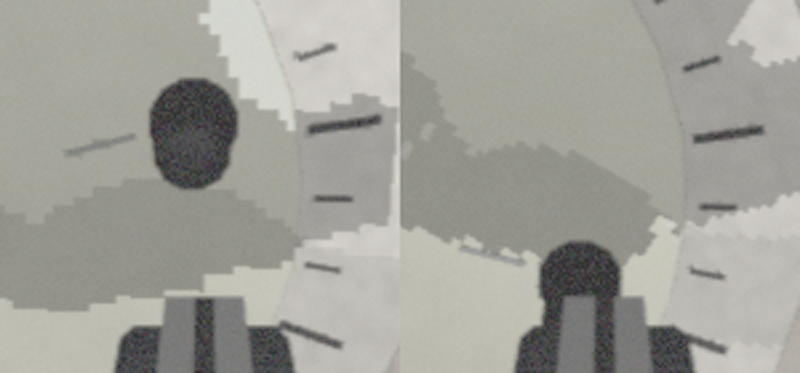

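Run:
```python
from h import *
from workcell import read_state, vision
s=read_state(); sd=vision.read_camera("side")[:,:,::-1].copy(); cv2.imwrite("pics/d4.png",sd); sc=cv2.imread("pics/s3.png")
M=Ro.from_rotvec(s["tcp_rot"]).as_matrix(); C=np.array([.5007,-.0897])
P=C+.062*np.array([np.cos(np.radians(-73.2)),np.sin(np.radians(-73.2))])
out=[]
for n,im in (("side",sd),("scene",sc)):
    X=[s["tool_pos"],s["tool_pos"]-M[:,2]*.03,[*P,.022],[*P,.05]]
    p=proj(n,X); print(n,p.round(1).tolist())
    x0,y0=int(p[0,0])-30,int(p[0,1])-30
    im=(255*(im/255.)**.6).astype(np.uint8)
    a=cv2.resize(im[y0:y0+55,x0:x0+57],(400,386),interpolation=cv2.INTER_CUBIC); k=400/57
    for q,col in zip(p,((0,0,255),(0,0,255),(0,255,0),(0,255,0))): cv2.circle(a,(int((q[0]-x0+.5)*k),int((q[1]-y0+.5)*k)),3,col,1)
    out.append(a)
cv2.imwrite("pics/v4.png",np.hstack(out)); print(s["tool_pos"],s["wrist_force"])
```

```text
side [[340.4, 215.2], [340.8, 206.6], [339.6, 217.9], [339.9, 210.0]]
scene [[314.2, 192.3], [314.3, 185.8], [313.3, 195.8], [313.4, 189.8]]
[ 0.52001549 -0.15358784  0.03417851] [-0.60670459 -0.22087533 -0.38047259]
```

View pics/v4.png

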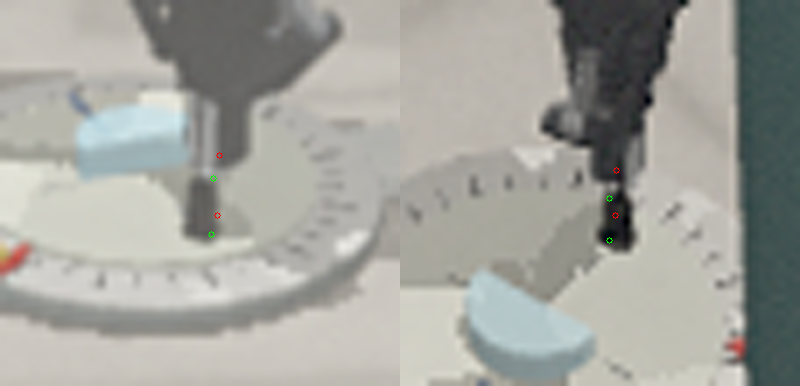

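Both views show the real fingertips ending well above the marked TCP (red, lower). They hang just over the post top (green, upper) rather than behind it. I'll work out the tip height from all three views.

Run:
```python
from h import *
from workcell import read_state
s=read_state(); M=Ro.from_rotvec(s["tcp_rot"]).as_matrix()
def hgt(n,row,x,y):
    zs=np.linspace(-.06,.02,161); p=proj(n,[s["tool_pos"]+M@np.array([x,y,z]) for z in zs],s)
    i=np.argmin(abs(p[:,1]-row)); return round(zs[i],4),p[i].round(1)
for n,row in (("wrist",252),("side",210.4),("scene",189.5)):
    for x in (-.011,-.005,0,.005,.011):
        print(n,x,[hgt(n,row,x,y) for y in (-.009,.009)])
```

```text
wrist -0.011 [(np.float64(0.02), array([311.6, 254.5])), (np.float64(0.02), array([341.9, 254.5]))]
wrist -0.005 [(np.float64(0.0105), array([310.8, 251.8])), (np.float64(0.0105), array([342.7, 251.9]))]
wrist 0 [(np.float64(-0.001), array([309.7, 252.1])), (np.float64(-0.001), array([343.9, 252.1]))]
wrist 0.005 [(np.float64(-0.012), array([308.5, 252. ])), (np.float64(-0.012), array([345.1, 252. ]))]
wrist 0.011 [(np.float64(-0.0255), array([306.8, 252.2])), (np.float64(-0.0255), array([347. , 252.2]))]
side -0.011 [(np.float64(-0.017), array([335.8, 210.4])), (np.float64(-0.0245), array([339.8, 210.5]))]
side -0.005 [(np.float64(-0.015), array([337.3, 210.4])), (np.float64(-0.0225), array([341.3, 210.5]))]
side 0 [(np.float64(-0.013), array([338.5, 210.4])), (np.float64(-0.021), array([342.5, 210.4]))]
side 0.005 [(np.float64(-0.0115), array([339.7, 210.4])), (np.float64(-0.0195), array([343.6, 210.4]))]
side 0.011 [(np.float64(-0.0095), array([341.1, 210.4])), (np.float64(-0.0175), array([345.1, 210.4]))]
scene -0.011 [(np.float64(-0.0275), array([316.8, 189.5])), (np.float64(-0.0085), array([318.6, 189.5]))]
scene -0.005 [(np.float64(-0.0255), array([314.9, 189.5])), (np.float64(-0.0065), array([316.7, 189.5]))]
scene 0 [(np.float64(-0.0235), array([313.4, 189.5])), (np.float64(-0.0045), array([315.2, 189.5]))]
scene 0.005 [(np.float64(-0.0215), array([311.8, 189.5])), (np.float64(-0.0025), array([313.7, 189.5]))]
scene 0.011 [(np.float64(-0.0195), array([310. , 189.4])), (np.float64(0.0), array([311.9, 189.5]))]
```

The tips hang about 16–24 mm behind the nominal TCP, so they passed over the post and the dial hasn't moved. I'll lift, retrace the orbit, then descend lower behind the post, watching the force.

>>> jog_arm --turn '[[0,0,0],[0,0,0.0524],[0,0,0.0524],[0,0,0.0524],[0,0,0.0524],[0,0,0.0524],[0,0,0.0524],[0,0,0.0524],[0,0,0.0524],[0,0,0.0524],[0,0,0.0524],[0,0,0.0524],[0,0,0],[0,0,0],[0,0,0],[0,0,0],[0,0,0],[0,0,0]]' --delta_pos '[[0,0,-0.015],[-0.00325,-0.0011,0],[-0.00325,-0.0011,0],[-0.00325,-0.0011,0],[-0.00325,-0.0011,0],[-0.00325,-0.0011,0],[-0.00325,-0.0011,0],[-0.00325,-0.0011,0],[-0.00325,-0.0011,0],[-0.00325,-0.0011,0],[-0.00325,-0.0011,0],[-0.00325,-0.0011,0],[0,0,0.006],[0,0,0.006],[0,0,0.006],[0,0,0.004],[0,0,0],[0,0,0]]' --gripper '[0,0,0,0,0,0,0,0,0,0,0,0,0,0,0,0,0,0]'

```text
time: 5.57
tool_pos: [0.4806, -0.1511, 0.0246]
tcp_rot: [-3.141, 0.043, 0.002]
wrist_force: [0.2, 0.6, 0.2]
width: -0.001
grip_force: 0.0
```

>>> jog_arm --turn '[[0,0,0],[0,0,0],[0,0,0],[0,0,0]]' --delta_pos '[[0,0,0.002],[0,0,0.002],[0,0,0],[0,0,0]]' --gripper '[0,0,0,0]'

```text
time: 5.9
tool_pos: [0.4811, -0.1512, 0.0212]
tcp_rot: [-3.141, 0.043, 0.0]
wrist_force: [0.3, -0.3, -0.1]
width: 0.003
grip_force: 0.0
```

>>> jog_arm --turn '[[0,0,0],[0,0,0],[0,0,0],[0,0,0],[0,0,0]]' --delta_pos '[[0,0,0.002],[0,0,0.002],[0,0,0.002],[0,0,0],[0,0,0]]' --gripper '[0,0,0,0,0]'

```text
time: 6.32
tool_pos: [0.4808, -0.1512, 0.015]
tcp_rot: [-3.141, 0.043, 0.001]
wrist_force: [-0.3, -0.9, -0.7]
width: -0.002
grip_force: 0.0
```

Run:
```python
from h import *
from workcell import read_state,vision
s=read_state(); print(s["time"],s["tool_pos"],rel(s),s["wrist_force"])
im=vision.read_camera("side")[:,:,::-1].copy(); cv2.imwrite("pics/d5.png",im)
# compare to earlier side pic: print gray column profile along the finger
for n in ("d4","d5"):
    g=cv2.imread(f"pics/{n}.png",0); 
    p=proj("side",[s["tool_pos"],s["tool_pos"]-[0,0,-.02]]).round().astype(int); print(n,p.tolist()); print(g[195:226,p[0,0]-6:p[0,0]+8] if n=="d5" else "")
print(blueline(im,"side",s)[:3])
```

```text
6.3167 [ 0.48081322 -0.15117236  0.01503296] (np.float64(-1.5750876725743588), array([-0.01818957,  0.06199576]), array([-5.16812109e-04,  1.85805137e-04, -9.99999849e-01])) [-0.27025414 -0.91132941 -0.67625879]
d4 [[328, 221], [328, 215]]

d5 [[328, 221], [328, 215]]
[[145  63  50  54  57  58  61  91 132 134 113  60  74 140]
 [139  64  47  54  64  80  89 119 162 163 153  83  83 136]
 [144  92  52  52  61  70  74  92 127 127 122  73  66 121]
 [206 149  61  50  55  58  59  65  85  84  80  58  53  97]
 [199 202  86  50  54  54  53  58  71  69  63  51  65 121]
 [126 154  66  50  53  54  54  63  72  65  58  50  79 142]
 [131 129  57  50  55  54  55  58  60  56  52  57 114 189]
 [193 176  73  47  53  55  56  55  54  55  50  60 123 195]
 [203 198 100  53  52  55  56  57  58  55  51  72 138 174]
 [204 203 129  61  50  55  57  57  57  55  50  79 140 148]
 [201 193 130  76  53  54  58  54  56  64  69 101 137 140]
 [160 148 102  93  66  55  57  55  64 104 129 133 137 135]
 [135 130  98 109  71  58  64  54  70 120 138 136 135 135]
 [134 131 103 112  71  55  57  56  70 121 140 142 141 141]
 [134
[... 367 characters left out ...]
114 113 114 114 113 119 127 143 144 127]
 [176 123 119 115 115 118 119 120 119 119 118 128 146 141]
 [182 175 171 120 114 116 118 118 118 118 118 119 127 121]
 [180 183 179 126 111 114 115 117 117 117 117 121 140 135]
 [181 182 182 169 125 120 115 117 117 117 117 122 143 145]
 [181 184 184 184 179 174 122 116 118 117 117 123 142 143]
 [166 178 182 183 184 178 121 115 118 119 122 137 142 138]
 [152 154 152 153 152 151 129 127 130 132 137 133 133 131]
 [177 173 150 163 165 167 152 122 126 135 137 135 130 126]
 [183 173 122 179 183 183 173 107 132 141 139 133 106 132]
 [177 151 110 178 182 182 178 143 142 138 139 137 126 120]]
(np.float64(108.61705981398822), 28, np.float64(0.0610953353374871))
```

Side pixels now put the fingertip end about 20 mm above the nominal TCP, roughly z = 0.035. That is between the collar and the post top. I'll go 3 mm lower and push.

>>> jog_arm --turn '[[0,0,0],[0,0,-0.0524],[0,0,-0.0524],[0,0,-0.0524],[0,0,-0.0524],[0,0,-0.0524],[0,0,-0.0524],[0,0,-0.0524],[0,0,-0.0524],[0,0,-0.0524],[0,0,-0.0524]]' --delta_pos '[[0,0,0.003],[0.0033,0.0009,0],[0.0033,0.0009,0],[0.0033,0.0009,0],[0.0033,0.0009,0],[0.0033,0.0009,0],[0.0033,0.0009,0],[0.0033,0.0009,0],[0.0033,0.0009,0],[0.0033,0.0009,0],[0.0033,0.0009,0]]' --gripper '[0,0,0,0,0,0,0,0,0,0,0]'

```text
time: 7.28
tool_pos: [0.514, -0.153, 0.0118]
tcp_rot: [-3.043, -0.776, 0.003]
wrist_force: [-1.8, 0.8, 0.7]
width: 0.006
grip_force: 0.8
```

```bash
cat >> h.py <<'E'
def wrist(name):
    from workcell import read_state,vision
    s=read_state(); im=vision.read_camera("wrist")[:,:,::-1].copy(); cv2.imwrite(f"pics/{name}.png",im); pickle.dump(s,open(name+".pkl","wb"))
    print(s["time"],s["tool_pos"].round(4),s["wrist_force"].round(2)); a,p,_=rel(s); print("psi",a.round(2),"p",p.round(4)); print("index",blueidx(im,s)); return s,im
def blueidx(im,s,C=(.5007,-.0897)):
    r=rect(im,"wrist",s,C).astype(int); B,G,R=r[:,:,0],r[:,:,1],r[:,:,2]
    v=pts((B-R>.35*B)&(B-G>.2*B)&(B>35),C)-np.array(C); rr=np.linalg.norm(v,axis=1); v=v[(rr>.036)&(rr<.084)]
    if len(v)<5: return None
    d=v-v.mean(0); ax=np.linalg.svd(d,full_matrices=False)[2][0]; ax=ax*np.sign(ax@v.mean(0))
    return np.degrees(np.arctan2(v[:,1].mean(),v[:,0].mean())).round(2),np.degrees(np.arctan2(ax[1],ax[0])).round(2),len(v)
E
python3 - <<'E'
from h import *
for n in ("w1","w2"): print(blueidx(cv2.imread(f"pics/{n}.png"),pickle.load(open(n+".pkl","rb"))))
wrist("w6")
E
```

```text
(np.float64(107.13), np.float64(105.94), 906)
(np.float64(107.41), np.float64(106.09), 1042)
7.2833 [ 0.514  -0.153   0.0118] [-1.78  0.77  0.69]
psi 28.6 p [-0.0186  0.062 ]
index (np.float64(122.04), np.float64(120.49), 1055)
```

The dial is turning: about 14.6° done with about 2 N at the wrist. I'll continue the orbit.

>>> jog_arm --turn '[[0,0,-0.0524],[0,0,-0.0524],[0,0,-0.0524],[0,0,-0.0524],[0,0,-0.0524],[0,0,-0.0524],[0,0,-0.0524],[0,0,-0.0524],[0,0,-0.0524],[0,0,-0.0524],[0,0,-0.0524],[0,0,-0.0524],[0,0,-0.0524],[0,0,-0.0524],[0,0,-0.0524],[0,0,-0.0524]]' --delta_pos '[[0.0033,0.0009,0],[0.0033,0.0009,0],[0.0033,0.0009,0],[0.0033,0.0009,0],[0.0033,0.0009,0],[0.0033,0.0009,0],[0.0033,0.0009,0],[0.0033,0.0009,0],[0.0033,0.0009,0],[0.0033,0.0009,0],[0.0033,0.0009,0],[0.0033,0.0009,0],[0.0033,0.0009,0],[0.0033,0.0009,0],[0.0033,0.0009,0],[0.0033,0.0009,0]]' --gripper '[0,0,0,0,0,0,0,0,0,0,0,0,0,0,0,0]'

```text
time: 8.67
tool_pos: [0.5573, -0.1223, 0.0118]
tcp_rot: [-2.465, -1.946, 0.002]
wrist_force: [-1.1, -0.3, 0.0]
width: 0.002
grip_force: 0.7
```

Run:
```python
from h import *
wrist("w7")
```

```text
8.6667 [ 0.5573 -0.1223  0.0118] [-1.13 -0.31  0.04]
psi 76.57 p [-0.0186  0.0626]
index (np.float64(168.15), np.float64(167.54), 1046)
```

>>> jog_arm --turn '[[0,0,-0.0524],[0,0,-0.0524],[0,0,-0.0524],[0,0,-0.0524],[0,0,-0.0524],[0,0,-0.0524],[0,0,-0.0524],[0,0,-0.0524],[0,0,-0.0524],[0,0,-0.0524],[0,0,-0.0524],[0,0,-0.0524],[0,0,-0.0524],[0,0,-0.0524]]' --delta_pos '[[0.0033,0.0009,0],[0.0033,0.0009,0],[0.0033,0.0009,0],[0.0033,0.0009,0],[0.0033,0.0009,0],[0.0033,0.0009,0],[0.0033,0.0009,0],[0.0033,0.0009,0],[0.0033,0.0009,0],[0.0033,0.0009,0],[0.0033,0.0009,0],[0.0033,0.0009,0],[0.0033,0.0009,0],[0.0033,0.0009,0]]' --gripper '[0,0,0,0,0,0,0,0,0,0,0,0,0,0]'

```text
time: 9.88
tool_pos: [0.5655, -0.0764, 0.0122]
tcp_rot: [1.605, 2.7, -0.001]
wrist_force: [0.0, -1.6, -0.2]
width: -0.001
grip_force: 0.7
```

```bash
cat >> h.py <<'E'
def redpts(im,s,C=(.5007,-.0897)):
    r=rect(im,"wrist",s,C).astype(int); B,G,R=r[:,:,0],r[:,:,1],r[:,:,2]
    return pts((R-G>.45*R)&(R-B>.45*R)&(R>50),C)-np.array(C)
E
python3 - <<'E'
from h import *
s,im=wrist("w8")
for n in ("w1","w7","w8"):
    v=redpts(cv2.imread(f"pics/{n}.png"),pickle.load(open(n+".pkl","rb"))); 
    if len(v)<5: print(n,"no red"); continue
    rr=np.linalg.norm(v,axis=1); t=np.degrees(np.arctan2(v[:,1],v[:,0]))%360; k=rr<rr.min()+.004
    print(n,len(v),"rmin",rr.min(),"nose",t[k].mean(),"mean",t.mean())
    d=v-v.mean(0); ax=np.linalg.svd(d,full_matrices=False)[2][0]; print(np.degrees(np.arctan2(ax[1],ax[0]))%180+180)
E
```

```text
9.8833 [ 0.5655 -0.0764  0.0122] [ 0.02 -1.56 -0.23]
psi 118.55 p [-0.0193  0.0633]
index (np.float64(-153.76), np.float64(-152.73), 1033)
w1 1505 rmin 0.0842947210684038 nose 224.2690565916906 mean 224.32004042440283
224.76713546722019
w7 683 rmin 0.08372908694115803 nose 223.86578144589464 mean 222.66846615499855
205.1278989555371
w8 1267 rmin 0.08488297827008663 nose 222.71485035506103 mean 223.18931365366674
235.5178897625563
```

Index is now about 207° and the pointer about 224.5°. I'll push 12° more, then back off and lift for a precise overhead look.

>>> jog_arm --turn '[[0,0,-0.0524],[0,0,-0.0524],[0,0,-0.0524],[0,0,-0.0524],[0,0,0],[0,0,0.0524],[0,0,0.0524],[0,0,0.0524],[0,0,0],[0,0,0],[0,0,0],[0,0,0],[0,0,0],[0,0,0],[0,0,0],[0,0,0],[0,0,0]]' --delta_pos '[[0.0033,0.0009,0],[0.0033,0.0009,0],[0.0033,0.0009,0],[0.0033,0.0009,0],[0,0,0],[-0.00325,-0.0011,0],[-0.00325,-0.0011,0],[-0.00325,-0.0011,0],[0,0,-0.02],[0,0,-0.03],[0,0,-0.03],[-0.011,-0.015,-0.03],[-0.011,-0.015,-0.03],[-0.011,-0.015,-0.03],[-0.011,-0.015,-0.03],[0,0,0],[0,0,0]]' --gripper '[0,0,0,0,0,0,0,0,0,0,0,0,0,0,0,0,0]'

```text
time: 11.35
tool_pos: [0.5381, -0.143, 0.2153]
tcp_rot: [1.538, 2.733, 0.002]
wrist_force: [-0.1, 1.1, -1.5]
width: -0.001
grip_force: 0.0
```

```bash
cat >> h.py <<'E'
def refine(name,c0=(.5007,-.0897)):
    """fit dial centre from the index line + pointer in an overhead wrist picture; angles about fitted dial circle"""
    s=pickle.load(open(name+".pkl","rb")); im=cv2.imread(f"pics/{name}.png")
    T=Ro.from_rotvec(s["tcp_rot"]).as_matrix(); cam=s["tool_pos"]+T@np.array(cal["wrist"]["mount"])[:3,3]
    r=rect(im,"wrist",s,c0); g=cv2.GaussianBlur(cv2.cvtColor(r,cv2.COLOR_BGR2LAB),(0,0),1.5).astype(float)
    return s,im,cam,r,g
E
python3 - <<'E'
from h import *
s,im=wrist("w9")
s,im,cam,r,g=refine("w9"); print("cam rel C",cam-[.5007,-.0897,0])
v=redpts(im,s); rr=np.linalg.norm(v,axis=1); t=np.degrees(np.arctan2(v[:,1],v[:,0]))%360; k=rr<rr.min()+.004
print(len(v),"rmin",rr.min(),"nose",t[k].mean(),"mean",t.mean())
cv2.imwrite("pics/r9.png",r)
E
```

```text
11.35 [ 0.5381 -0.143   0.2153] [-0.13  1.12 -1.49]
psi 121.25 p [-0.065   0.0043]
index (np.float64(-142.96), np.float64(-141.06), 948)
cam rel C [-0.00223621  0.01011795  0.38062529]
1566 rmin 0.08546531460188983 nose 223.04292191403087 mean 223.23956826392828
```

```bash
cat >> h.py <<'E'
from scipy.optimize import least_squares
def dialfit(name,c0=(.5007,-.0897),k=2500,half=.12):
    s,im,cam,r,g=refine(name,c0); N=r.shape[0]; c=np.array([N/2,N/2],float); R=.082*k
    f=r.astype(np.float32); ch=cv2.GaussianBlur((f[:,:,0]+1)/(f[:,:,1]+1),(0,0),2.0)  # blue/green: dial yellowish, ring grey
    th=np.radians(np.arange(0,360,1.))
    for it in range(4):
        rad=np.arange(-22,22,.5)/(it+1)**.5
        U=c[0]+np.cos(th)[:,None]*(R+rad); V=c[1]-np.sin(th)[:,None]*(R+rad)
        P=cv2.remap(ch,U.astype(np.float32),V.astype(np.float32),cv2.INTER_LINEAR); G=np.gradient(P,axis=1)
        i=G.argmax(1); j=np.arange(len(th)); ok=G.max(1)>np.median(G.max(1))*.5
        x=U[j,i][ok]; y=V[j,i][ok]
        q=least_squares(lambda p:np.hypot(x-p[0],y-p[1])-p[2],[*c,R],loss="soft_l1",f_scale=1.5).x; c=q[:2]; R=q[2]
    res=np.hypot(x-c[0],y-c[1])-R
    return np.array([c0[0]+(c[0]-N/2)/k,c0[1]-(c[1]-N/2)/k]),R/k,np.median(abs(res))/k,ok.sum()
def report(name):
    s=pickle.load(open(name+".pkl","rb")); im=cv2.imread(f"pics/{name}.png")
    C,R,e,n=dialfit(name); print(name,"C",C.round(4),"R",R.round(4),"med",e.round(5),n)
    b=blueidx(im,s,C); v=redpts(im,s,C); rr=np.linalg.norm(v,axis=1); t=np.degrees(np.arctan2(v[:,1],v[:,0]))%360
    k=rr<rr.min()+.004; print("index",b[0]%360,b[1]%360,"nose",t[k].mean().round(2),"r",rr.min().round(4),"mean",t.mean().round(2))
E
python3 -c "
from h import *
report('w1'); report('w9')"
```

```text
w1 C [ 0.4996 -0.0903] R 0.0818 med 0.0003 308
index 105.95 105.92 nose 224.49 r 0.0829 mean 224.51
w9 C [ 0.497  -0.0898] R 0.0816 med 0.0002 302
index 219.05 218.96 nose 224.65 r 0.0829 mean 224.63
```

Circle fits agree well: index 219.0°, pointer 224.6°, so 5.6° remain. I'll go back to the post and push about 4° more in fine steps.

>>> jog_arm --turn '[[0,0,0],[0,0,0],[0,0,0],[0,0,0],[0,0,0],[0,0,0],[0,0,0],[0,0,0],[0,0,-0.0524],[0,0,-0.0524],[0,0,-0.0524],[0,0,-0.0175],[0,0,-0.0175],[0,0,-0.0175],[0,0,-0.0175],[0,0,0],[0,0,0]]' --delta_pos '[[0.011,0.015,0.03],[0.011,0.015,0.03],[0.011,0.015,0.03],[0.011,0.015,0.03],[0,0,0.03],[0,0,0.03],[0,0,0.02],[0,0,0],[0.0033,0.0009,0],[0.0033,0.0009,0],[0.0033,0.0009,0],[0.0011,0.0003,0],[0.0011,0.0003,0],[0.0011,0.0003,0],[0.0011,0.0003,0],[0,0,0],[0,0,0]]' --gripper '[0,0,0,0,0,0,0,0,0,0,0,0,0,0,0,0,0]'

```text
time: 12.82
tool_pos: [0.5594, -0.0589, 0.0125]
tcp_rot: [1.215, 2.897, 0.0]
wrist_force: [0.4, 0.6, 0.7]
width: -0.001
grip_force: 0.3
```

Run:
```python
from h import *
report("w8"); s,im=wrist("w10"); report("w10")
print(blueidx(im,s,(.497,-.0898)))
```

```text
w8 C [ 0.4973 -0.0899] R 0.0816 med 0.00021 357
index 207.48 207.29 nose 224.19 r 0.0823 mean 224.54
12.8167 [ 0.5594 -0.0589  0.0125] [0.45 0.61 0.66]
psi 134.5 p [-0.0192  0.0635]
index (np.float64(-138.97), np.float64(-137.44), 1040)
w10 C [ 0.4971 -0.0902] R 0.0817 med 0.00029 339
index 222.81 222.69 nose 224.01 r 0.0826 mean 224.21
(np.float64(-136.82), np.float64(-137.38), 1081)
```

Index is 222.75°, about 1.8° to go. I'll do a final small push, then back off and lift for an overhead check.

>>> jog_arm --turn '[[0,0,-0.0105],[0,0,-0.0105],[0,0,-0.0105],[0,0,0],[0,0,0],[0,0,0.0524],[0,0,0.0524],[0,0,0.0524],[0,0,0],[0,0,0],[0,0,0],[0,0,0],[0,0,0],[0,0,0],[0,0,0],[0,0,0],[0,0,0]]' --delta_pos '[[0.0007,0.0002,0],[0.0007,0.0002,0],[0.0007,0.0002,0],[0,0,0],[0,0,0],[-0.00325,-0.0011,0],[-0.00325,-0.0011,0],[-0.00325,-0.0011,0],[0,0,-0.02],[0,0,-0.03],[0,0,-0.03],[-0.011,-0.015,-0.03],[-0.011,-0.015,-0.03],[-0.011,-0.015,-0.03],[-0.011,-0.015,-0.03],[0,0,0],[0,0,0]]' --gripper '[0,0,0,0,0,0,0,0,0,0,0,0,0,0,0,0,0]'

```text
time: 14.28
tool_pos: [0.5424, -0.1389, 0.2148]
tcp_rot: [1.394, 2.811, 0.001]
wrist_force: [0.5, -0.5, -0.7]
width: -0.001
grip_force: 0.0
```

Run:
```python
from h import *
s,im=wrist("w11"); report("w11")
r=rect(im,"wrist",s,(.4975,-.09)); cv2.imwrite("pics/r11.png",r)
```

```text
14.2833 [ 0.5424 -0.1389  0.2148] [ 0.5  -0.54 -0.69]
psi 127.23 p [-0.0644  0.0035]
index (np.float64(-137.82), np.float64(-135.66), 930)
w11 C [ 0.497  -0.0899] R 0.0816 med 0.00022 304
index 224.37 224.36 nose 224.69 r 0.0829 mean 224.62
```

View pics/r11.png

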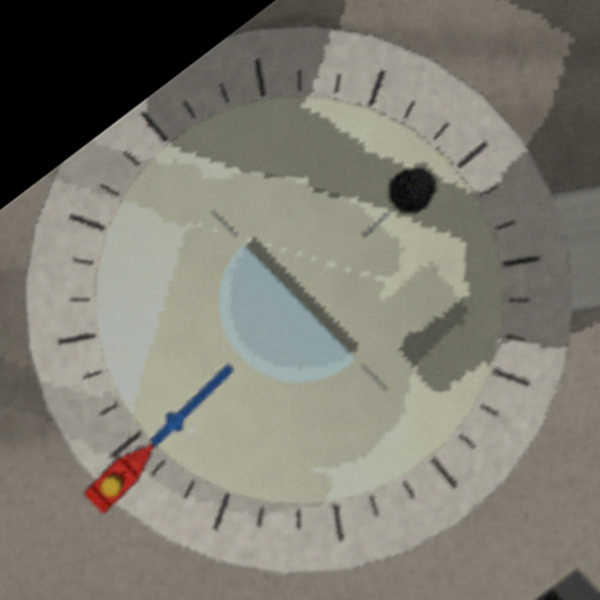

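The rectified view shows the blue line ending at (152,445), exactly at the red nose tip (150,447), with a measured difference of about 0.3°. The arm is clear, so I'll hand in.

```bash
python3 -c "
from workcell import ticket; print(ticket.finish_job())"
```

```text
the job is handed in; nothing more can be done
None
```

I pushed the dial round until the blue index line met the red pointer tip, within about 0.3° in the last overhead picture. The arm was then lifted clear and the job handed in at about 14 s; no verdict came back.

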